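Refit fan, pulley and washer on an alternator

ROBOT

A 7-joint arm with a two-finger parallel gripper is mounted at the origin on the work surface. World frame = base frame: x ahead of the robot, y to its left, z up, the work surface at z = 0. Lengths are in m, angles in rad, forces in N, time in s.
With the tool pointing down it reaches from about 0.425 to 1.025 m from the base axis. Payload 9.4 kg.
Tool frame: the origin (TCP) lies midway between the tips of the shut fingers; the grasp point (between the pads) lies 19 mm behind it; z points along the fingers, y is the line along which they close (so a half turn about z gives the same grasp; the last joint's range is limited). The gripper opens to 93 mm and grips with 3 to 60 N. Pads are 15 mm wide; open, the fingers measure 128 mm over their backs; the gripper's body (75 mm by 188 mm) begins 65 mm behind the grasp point.
Start: joints at [-1.389, 0.599, -0.003, 1.599, 0.002, 0.943, -0.08], TCP at [0.186, 0.701, 0.219] pointing down, gripper open.
Joint ranges: [-2.57, 2.57], [-0.35, 1.97], [-1.29, 1.29], [0.11, 2.56], [-1.05, 4.19], [0.11, 1.86], [-2.63, 2.63]. Speed limits (rad/s): [2.22, 2.22, 3.01, 3.01, 3.14, 3.14, 3.14].

INTERFACE

Orientations are given as a 3x3 rotation matrix whose columns are the frame's x, y, z axes.
In Python, from bench import ctrl gives the robot as it stands.
- The arm moves only by the tool send_rows, never from a script. Its arguments are lists of equal length, an entry for each row: "dp": the shift along the tool's x, y, z in m, a list of three; "turn": the turn about the tool's z in degrees. In form: {"dp": [[dx, dy, dz], ...], "turn": [turn, ...]}. A call has 1 to 5 rows; each row is the pose to reach, as a shift and turn from the pose commanded when the call began, along the tool's axes at that moment; what a row does not reach only later rows make up. A row lasts 1/12 s, in which the tool goes at most 41.7 mm and 7.16 degrees, less where a joint would pass 70% of its speed; a pose out of reach is approached as far as the arm can. A call with a gripper value outside its range is refused whole. "hand" is the finger opening in m, from 0 to 0.093, set as the call begins (left out, the last holds). The fingers move at their own pace and stop on an object; "force" is the grip in N (left out, the last holds). Time passes only in rows, so rows that repeat a pose let the fingers close. It gives the time, the measured TCP pose, the force, the opening and the grip force at its end, in the units of the state.
- ctrl.read_state(): the state, without advancing time (a new reading comes with each control period).
- ctrl.grab_frame(name): name is "scene" or "top" or "wrist"; returns the picture (400x640x3 uint8, red, green, blue); there is no depth.
- ctrl.get_calibration(name): a dict with "fx", "fy", "cx", "cy" (pixels), "dist" ([k1, k2, p1, p2, k3] as OpenCV has them; the pictures are not rectified), "pose" (4x4, takes a point from camera to world coordinates). Camera axes: x right, y down, z forward; pixel columns grow to the right and rows downward; lengths in m; the calibration is good to about 2 mm. A picture is of the moment at which its call begins: read the wrist's pose just before it. get_calibration takes no time and is no camera call; for the wrist camera it gives the pose at the moment of the call.
- ctrl.job_done(): hands the job in; it is judged then, once.
The state is a dict: "time_s": time; "q": joint angles; "joint_velocities": joint speeds; "joint_torque": joint torques, N m; "tool_pos": TCP position; "ee_rot": TCP orientation; "force": force on the tool from outside, world axes, zero at the start; "moment": the same for the moment, N m; "grip_width": finger opening in m; "grasp_force": force on a finger pad.
Only numpy, scipy, OpenCV 4.12 (cv2) and the standard library are available. Lean on these libraries where they do the work, as an engineer would, in place of code of your own. Each camera call takes 0.05 s, during which the arm holds its last target. There are 200 camera calls.

TASK

Dress the shaft of the alternator standing on the bench so that it is ready for its nut: the cooling fan goes on first, hub up as it lies, then the belt pulley, then the thick washer, largest to smallest. Lower each one down the shaft until it sits fully home, without letting it drop. Leave the old bearing, the engine control unit and the meter where they are.

Things in the scene. Friction and masses are not known exactly. Their poses are not given: they have to be found in the camera images.
- alternator: Vehicle alternator standing upright, shaft up, on a 150 x 150 x 18 mm plywood board; fixed, it does not move. Bare-metal drum 144 mm in diameter with mounting lugs reaching 93 mm from the axis; its front bracket ends 158 mm above the bench. Origin on the shaft's axis at bench level, z up along the shaft; its yaw does not matter.
- seat (a point): Centre of the shaft collar's top face (collar 36 mm in diameter), 165 mm above the bench, on the axis of the alternator's shaft: the fan's hub lands here. z points up the shaft. From here up the shaft is plain and 22 mm in diameter for 43 mm, tapers in 3 mm to an 18 mm thread and goes on to 63 mm, then a chamfer narrows to 11 mm at the tip.
- shaft_tip (a point): Top of the alternator's shaft, 68 mm above the seat, 233 mm above the bench.
- fan_mid (a point): Centre of the aluminium cooling fan, 14 mm above its underside; z up. A round hub with twelve pitched blades, 120 mm across, lying on its blades, 0.15 to 0.27 kg. Above the surface it lies on: hub underside 6 mm, blades 0 to 15 mm, hub top 28 mm. The hub, 44 mm in diameter, stands 13 mm proud of the blades to be gripped from above; bore 24.5 mm. Home: hub underside on the seat, this point 8 mm above it.
- pulley_mid (a point): Centre of the steel belt pulley, half-way up (14 mm above its underside), lying flat, z up: a grooved ring 66 mm in diameter and 28 mm tall, bore 24.5 mm, 0.34 to 0.6 kg. Fully home it rests on the fan's hub, this point 36 mm above the seat, its top face 50 mm above it.
- washer_mid (a point): Centre of the thick steel washer, half-way up (3.5 mm above its underside), lying flat, z up: a plain ring 46 mm in diameter, 7 mm thick, hole 21 mm, about 0.07 kg. Fully home it rests on the pulley's top face around the 18 mm thread, this point 53.5 mm above the seat.
- fan: The same fan; origin at the centre of the underside, level with the blade tips; z up.
- pulley: The same pulley; origin at the centre of its underside; z up.
- washer: The same washer; origin at the centre of its underside; z up.
- old_bearing: Worn ball bearing lying flat, 62 mm in diameter, 16 mm thick, 30 mm bore, smooth rim, brown seal; not to be used or moved. Origin at the centre of its underside. It shares four places on the bench with fan, pulley and washer, and any of them may lie in any place.
- ecu: Engine control unit, finned aluminium box with two black connectors, about 130 x 190 x 38 mm, beyond the alternator; leave it alone. Origin at the centre of its underside.
- meter: Black hand multimeter lying on its back, 85 x 180 x 50 mm, beyond the alternator; leave it alone. Origin at the centre of its underside.
Things that resemble listed ones, but are neither listed nor needed, are in the scene too. What is shaped like the fan but black is not meant. What is shaped like the pulley but red is not meant.

How it is judged:
By the outcome, as a careful person would: the job done as asked, in the order asked, and still so for the second after the job is handed in, with the robot touching nothing.
It also fails if it takes over 72 s, if anything falls off the work surface, if the arm or the gripper's body presses on something with over 40 N, if the wrist force passes 120 N, or if a joint passes its speed limit or range.

## Working session

There is one attempt and no reset: what is moved stays moved. The work goes in short steps, Python scripts to look and compute and a tool call to move; the robot and the scene stay as the last step left them, time stands still between calls to the robot, and variables do not carry over. Pictures are saved under pics/ and viewed, at most 10 in all, crops included, and the job is handed in when it is done.

Besides the shell and the picture viewer there is one more tool, called after ">>>" by a JSON object that holds its "name" and its "arguments", one argument or row to a line. send_rows: Moves the arm, as the interface text tells. Its arguments: {"type":"object","properties":{"dp":{"type":"array"},"turn":{"type":"array"},"hand":{"type":"number"},"force":{"type":"number"}},"required":["dp","turn"]}

```bash
mkdir -p pics; ls; cat > h.py <<'E'
import numpy as np, cv2, sys
sys.path.insert(0,'.')
from bench import ctrl
def snap(n,f):
    c=ctrl.get_calibration(n); im=ctrl.grab_frame(n); cv2.imwrite(f'pics/{f}.png',im[:,:,::-1]); np.save(f'pics/{f}.npy',{k:np.array(v) for k,v in c.items()},allow_pickle=True); return im,c
def load(f): return np.load(f'pics/{f}.npy',allow_pickle=True).item()
def ray(c,px):
    K=np.array([[c['fx'],0,c['cx']],[0,c['fy'],c['cy']],[0,0,1]],float)
    u=cv2.undistortPoints(np.array([[px]],float),K,np.array(c['dist'],float))[0,0]
    T=np.array(c['pose']); d=T[:3,:3]@[u[0],u[1],1]; return T[:3,3],d/np.linalg.norm(d)
def atz(c,px,z):
    o,d=ray(c,px); return o+d*(z-o[2])/d[2]
def tri(*cp):
    A=np.zeros((3,3));b=np.zeros(3)
    for c,p in cp:
        o,d=ray(c,p);P=np.eye(3)-np.outer(d,d);A+=P;b+=P@o
    x=np.linalg.solve(A,b); return x,[np.linalg.norm((np.eye(3)-np.outer(ray(c,p)[1],ray(c,p)[1]))@(x-ray(c,p)[0])) for c,p in cp]
def proj(c,X):
    K=np.array([[c['fx'],0,c['cx']],[0,c['fy'],c['cy']],[0,0,1]],float);T=np.linalg.inv(np.array(c['pose']))
    return cv2.projectPoints(np.array(X,float).reshape(-1,1,3),cv2.Rodrigues(T[:3,:3])[0],T[:3,3],K,np.array(c['dist'],float))[0][:,0]
E
python3 - <<'E'
from h import *
np.set_printoptions(precision=4,suppress=True)
s=ctrl.read_state();print(s)
for n in('top','scene'): 
    im,c=snap(n,n);print(n,c)
t=cv2.imread('pics/top.png');sc=cv2.imread('pics/scene.png')
E
```

```text
pics
{'time_s': 0.0, 'q': array([-1.3887,  0.6001, -0.0025,  1.6001,  0.0018,  0.9429, -0.0798]), 'joint_velocities': array([ 0.0008,  0.0004, -0.    ,  0.002 , -0.0013, -0.0009,  0.0012]), 'joint_torque': array([ -0.0006, -76.5075,   1.4968, -25.235 ,  -0.0524,   0.0169,
         0.0002]), 'tool_pos': array([0.1854, 0.7004, 0.2178]), 'ee_rot': array([[-0.9667,  0.2558, -0.0002],
       [ 0.2558,  0.9667, -0.0015],
       [-0.0001, -0.0015, -1.    ]]), 'force': array([ 0.6334,  0.233 , -0.102 ]), 'moment': array([-0.0075,  0.0282, -0.0002]), 'grasp_force': 0.0, 'grip_width': 0.09281914332693623}
top {'fx': 369.22832672220005, 'fy': 369.22832672220005, 'cx': 317.7414202079416, 'cy': 205.49757241505682, 'dist': array([-0.0484,  0.    ,  0.    ,  0.    ,  0.    ]), 'pose': array([[ 0.0281, -0.9985,  0.0473,  0.502 ],
       [-0.9993, -0.0293, -0.0237,  0.0159],
       [ 0.0251, -0.0466, -0.9986,  1.0386],
       [ 0.    ,  0.    ,  0.    ,  1.    ]])}
scene {'fx': 482.3144602404551, 'fy': 482.3144602404551, 'cx': 319.99412241034514, 'cy': 199.79331335559888, 'dist': array([-0.1198,  0.    ,  0.    ,  0.    ,  0.    ]), 'pose': array([[ 0.886 ,  0.3483, -0.306 ,  0.8927],
       [ 0.4634, -0.6846,  0.5627, -0.6571],
       [-0.0135, -0.6403, -0.768 ,  1.06  ],
       [ 0.    ,  0.    ,  0.    ,  1.    ]])}
```

View pics/top.png

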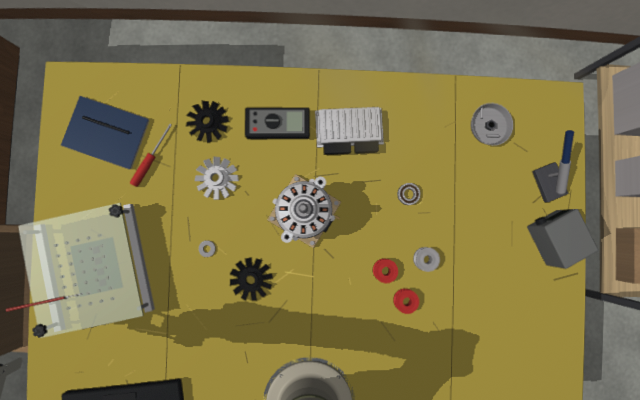

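View pics/scene.png

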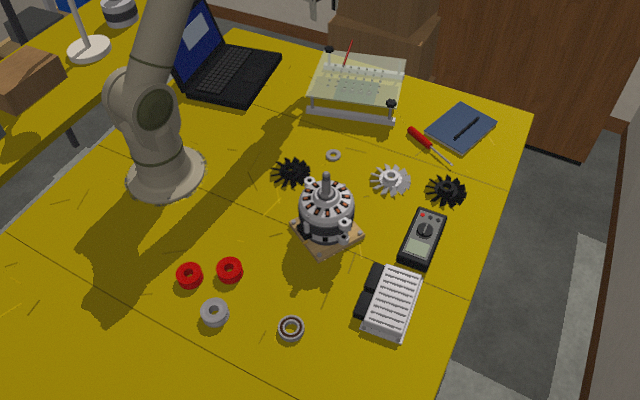

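Top view: silver fan (217,178), washer (207,248), pulley (427,259), bearing (409,194), shaft (303,209); scene view: fan (390,177), washer (333,155), pulley (213,311), shaft tip about (326,175). The black fans and red pulleys are decoys.

```bash
python3 - <<'E'
from h import *
np.set_printoptions(precision=4,suppress=True)
t=load('top');s=load('scene')
for n,a,b in [('fan',(217,177.5),(391,176)),('washer',(207,248),(333,155)),('pulley',(427,259),(213,311)),('tip',(303,209),(326,174))]:
    print(n,*tri((t,a),(s,b)))
c=ctrl.get_calibration('wrist');print(c); st=ctrl.read_state()
R=st['ee_rot'];print(R.T@(np.array(c['pose'])[:3,3]-st['tool_pos']), R.T@np.array(c['pose'])[:3,:3])
T=cv2.imread('pics/top.png');S=cv2.imread('pics/scene.png')
def cr(I,x,y,r=33):return cv2.resize(I[y-r:y+r,x-r:x+r],(264,264),interpolation=cv2.INTER_CUBIC)
m=np.vstack([np.hstack([cr(T,*p) for p in[(217,178),(427,259),(303,209)]]),np.hstack([cr(S,*p) for p in[(390,177),(213,311),(326,180)]])])
cv2.imwrite('pics/crop1.png',m)
E
```

```text
fan [0.6211 0.2723 0.0261] [np.float64(0.0026931393646692663), np.float64(0.0026931393646691423)]
washer [0.4232 0.2969 0.0016] [np.float64(0.000113557354203369), np.float64(0.00011355735420338868)]
pulley [ 0.41   -0.3168  0.0181] [np.float64(0.00010630452397542708), np.float64(0.00010630452397538358)]
tip [0.5339 0.03   0.225 ] [np.float64(0.0023780151867281076), np.float64(0.0023780151867281644)]
{'fx': 332.6079587611176, 'fy': 332.6079587611176, 'cx': 322.90421612216886, 'cy': 192.97538200219097, 'dist': array([0.0068, 0.    , 0.    , 0.    , 0.    ]), 'pose': array([[ 0.2569,  0.9252,  0.2792,  0.1078],
       [ 0.9664, -0.2454, -0.0761,  0.722 ],
       [-0.0019,  0.2894, -0.9572,  0.384 ],
       [ 0.    ,  0.    ,  0.    ,  1.    ]])}
[ 0.0806  0.0007 -0.1662] [[-0.0012 -0.9573 -0.2893]
 [ 1.     -0.001  -0.0008]
 [ 0.0005 -0.2893  0.9573]]
```

View pics/crop1.png

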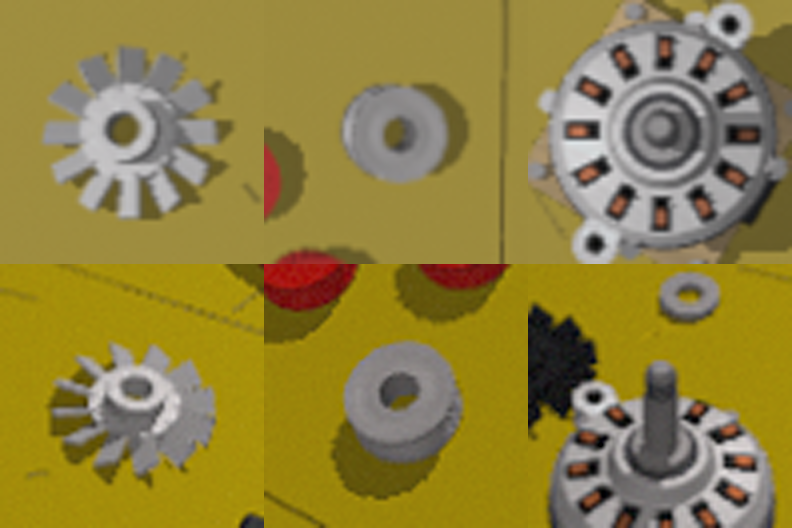

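Crops: fan hub top is at top (214.8,177), scene (390.8,173.8); pulley top face at (428.2,259.2) and (213.5,309.5); shaft tip at (303,207.8) and (326.3,172.8).

```bash
cat >> h.py <<'E'
np.set_printoptions(precision=4,suppress=True)
def to(X):
    s=ctrl.read_state();print('t',round(s['time_s'],2),'tcp',s['tool_pos'],'F',s['force'],'w',s['grip_width'],s['grasp_force'])
    print('dp',s['ee_rot'].T@(np.array(X)-s['tool_pos']),'yawx',np.degrees(np.arctan2(s['ee_rot'][1,0],s['ee_rot'][0,0])))
E
python3 - <<'E'
from h import *
t=load('top');s=load('scene')
for n,a,b in [('fan',(214.8,177),(390.75,173.75)),('pulley',(428.2,259.2),(213.5,309.5)),('tip',(303,207.75),(326.25,172.75))]:
    print(n,*tri((t,a),(s,b)))
to([.624,.278,.20])
E
```

```text
fan [0.6201 0.2758 0.0322] [np.float64(0.0009500305222483786), np.float64(0.0009500305222482763)]
pulley [ 0.4116 -0.3164  0.0271] [np.float64(0.0013144818527229712), np.float64(0.0013144818527230512)]
tip [0.5357 0.0296 0.2307] [np.float64(0.0015590855789972813), np.float64(0.0015590855789971401)]
t 0.1 tcp [0.1854 0.7004 0.2179] F [ 0.0096 -0.872  -0.7087] w 0.09313425569726314 0.0
dp [-0.532  -0.2962  0.0183] yawx 165.17730006914172
```

>>> {"name": "send_rows", "arguments": {
  "dp": [
    [-0.035,-0.0195,0],
    [-0.07,-0.039,0],
    [-0.105,-0.0585,0],
    [-0.14,-0.078,0],
    [-0.175,-0.0975,0]
  ],
  "turn": [0,0,0,0,0]
}}

```text
time_s: 0.52
tool_pos: [0.3307, 0.5602, 0.2183]
ee_rot: [[-0.967, 0.255, -0.0], [0.255, 0.967, -0.001], [-0.0, -0.001, -1.0]]
force: [0.6, 0.1, -0.0]
grip_width: 0.0931
grasp_force: 0.0
```

>>> {"name": "send_rows", "arguments": {
  "dp": [
    [-0.035,-0.0195,0],
    [-0.07,-0.039,0],
    [-0.105,-0.0585,0],
    [-0.14,-0.078,0],
    [-0.175,-0.0975,0]
  ],
  "turn": [0,0,0,0,0]
}}

```text
time_s: 0.93
tool_pos: [0.475, 0.4211, 0.2184]
ee_rot: [[-0.967, 0.256, -0.0], [0.256, 0.967, -0.0], [0.0, -0.0, -1.0]]
force: [0.4, 0.9, 0.1]
grip_width: 0.0931
grasp_force: 0.0
```

>>> {"name": "send_rows", "arguments": {
  "dp": [
    [-0.035,-0.0195,0],
    [-0.07,-0.039,0],
    [-0.105,-0.0585,0],
    [-0.14,-0.078,0],
    [-0.18,-0.1,0.01]
  ],
  "turn": [0,0,0,0,0]
}}

```text
time_s: 1.35
tool_pos: [0.6206, 0.2822, 0.2109]
ee_rot: [[-0.967, 0.256, 0.002], [0.256, 0.967, 0.001], [-0.002, 0.002, -1.0]]
force: [0.5, 1.1, -0.5]
grip_width: 0.0928
grasp_force: 0.0
```

```bash
python3 - <<'E'
from h import *
to([.62,.276,.10]); snap('wrist','w1'); to([.62,.276,.10])
E
```

```text
t 1.35 tcp [0.6206 0.2822 0.2109] F [ 0.4981  1.1482 -0.4655] w 0.09281222500457828 0.0
dp [-0.0009 -0.0064  0.1109] yawx 165.18091999842042
t 1.4 tcp [0.6263 0.2728 0.2083] F [ 4.8538 -6.1691 -0.2057] w 0.09292409841856149 0.0
dp [0.0075 0.0019 0.1082] yawx 164.6553084921819
```

View pics/w1.png

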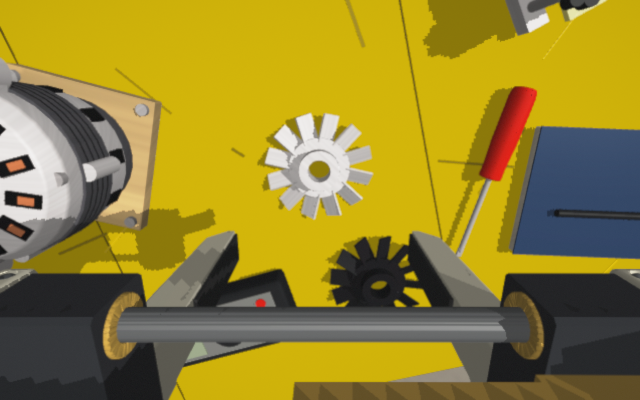

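Wrist view: fan hub bore at about (319.5,169), clear of the black fan (375,283) below it.

```bash
python3 - <<'E'
from h import *
c=load('w1');print(atz(c,(319.5,169),.028)); print(tri((c,(319.5,169)),(load('top'),(214.8,177)),(load('scene'),(390.75,173.75))))
to([.62,.275,.08])
E
```

```text
[0.6182 0.2799 0.028 ]
(array([0.6193, 0.2787, 0.0278]), [np.float64(0.0015676866440548494), np.float64(0.0022674639435198716), np.float64(0.0014258401695250399)])
t 1.4 tcp [0.6263 0.2728 0.2083] F [ 4.8538 -6.1691 -0.2057] w 0.09292409841856149 0.0
dp [0.0073 0.001  0.1282] yawx 164.6553084921819
```

>>> {"name": "send_rows", "arguments": {
  "dp": [
    [0.003,0,0.04],
    [0.003,0,0.08],
    [0.003,0,0.11],
    [0.003,0,0.11],
    [0.003,0,0.11]
  ],
  "turn": [0,0,0,0,0]
}}

```text
time_s: 1.82
tool_pos: [0.6149, 0.2839, 0.0984]
ee_rot: [[-0.967, 0.256, -0.003], [0.256, 0.967, -0.002], [0.003, -0.003, -1.0]]
force: [0.1, 1.3, 0.3]
grip_width: 0.0931
grasp_force: 0.0
```

```bash
python3 - <<'E'
from h import *
snap('wrist','w2'); to([.619,.279,.017])
I=cv2.imread('pics/w2.png');print(proj(load('w2'),[.619,.279,.028]))
E
```

```text
t 1.87 tcp [0.6161 0.2845 0.1003] F [ 0.2758 -0.0177 -0.1438] w 0.09262573211081836 0.0
dp [-0.0042 -0.0046  0.0833] yawx 165.17826721626824
[[317.5963 211.3863]]
```

View pics/w2.png

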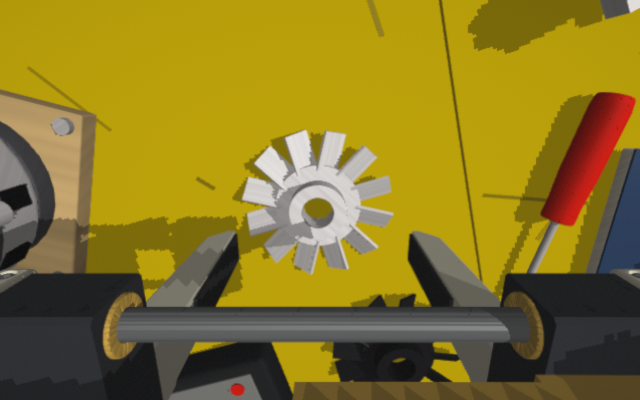

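The bore is at (318.5,210), about 1 px from the prediction, so the fan position is confirmed.

```bash
python3 - <<'E'
from h import *
p=atz(load('w2'),(318.5,210),.028);print(p)
to([*p[:2],.0175])
E
```

```text
[0.6181 0.2799 0.028 ]
t 1.87 tcp [0.6161 0.2845 0.1003] F [ 0.2758 -0.0177 -0.1438] w 0.09262573211081836 0.0
dp [-0.0031 -0.0039  0.0828] yawx 165.17826721626824
```

>>> {"name": "send_rows", "arguments": {
  "dp": [
    [0,0,0.03],
    [0,0,0.06],
    [0,0,0.06],
    [0,0,0.06],
    [0,0,0.06]
  ],
  "turn": [0,0,0,0,0],
  "hand": 0.065
}}

```text
time_s: 2.28
tool_pos: [0.6172, 0.2849, 0.0423]
ee_rot: [[-0.967, 0.256, 0.003], [0.256, 0.967, 0.001], [-0.002, 0.002, -1.0]]
force: [1.1, 0.4, 0.2]
grip_width: 0.0666
grasp_force: 0.0
```

>>> {"name": "send_rows", "arguments": {
  "dp": [
    [0,0,0],
    [0,0,0],
    [0,0,0]
  ],
  "turn": [0,0,0]
}}

```text
time_s: 2.53
tool_pos: [0.6167, 0.2846, 0.0413]
ee_rot: [[-0.967, 0.256, 0.002], [0.256, 0.967, 0.001], [-0.002, 0.001, -1.0]]
force: [0.2, 0.1, 0.5]
grip_width: 0.0651
grasp_force: 0.0
```

```bash
python3 - <<'E'
from h import *
for i in range(3): to([.6181,.2799,.0175])
E
```

```text
t 2.53 tcp [0.6167 0.2846 0.0413] F [0.2399 0.0935 0.5432] w 0.06510399429864597 0.0
dp [-0.0026 -0.0042  0.0238] yawx 165.17281257095266
t 2.53 tcp [0.6167 0.2846 0.0413] F [0.2399 0.0935 0.5432] w 0.06510399429864597 0.0
dp [-0.0026 -0.0042  0.0238] yawx 165.17281257095266
t 2.53 tcp [0.6167 0.2846 0.0413] F [0.2399 0.0935 0.5432] w 0.06510399429864597 0.0
dp [-0.0026 -0.0042  0.0238] yawx 165.17281257095266
```

>>> {"name": "send_rows", "arguments": {
  "dp": [
    [-0.0025,-0.004,0.012],
    [-0.0025,-0.004,0.0235],
    [-0.0025,-0.004,0.0235],
    [-0.0025,-0.004,0.0235]
  ],
  "turn": [0,0,0,0]
}}

```text
time_s: 2.87
tool_pos: [0.617, 0.2791, 0.015]
ee_rot: [[-0.967, 0.256, -0.001], [0.256, 0.967, -0.001], [0.001, -0.001, -1.0]]
force: [-0.1, -0.6, 1.2]
grip_width: 0.0651
grasp_force: 0.0
```

>>> {"name": "send_rows", "arguments": {
  "dp": [
    [0,0,0],
    [0,0,0],
    [0,0,0],
    [0,0,0],
    [0,0,0]
  ],
  "turn": [0,0,0,0,0],
  "hand": 0.03,
  "force": 30
}}

```text
time_s: 3.28
tool_pos: [0.6171, 0.2798, 0.0163]
ee_rot: [[-0.967, 0.256, -0.0], [0.256, 0.967, -0.0], [0.0, -0.0, -1.0]]
force: [0.0, 0.0, 0.2]
grip_width: 0.0435
grasp_force: 30.0
```

```bash
python3 - <<'E'
from h import *
snap('wrist','w3');to([.6181,.2799,.30])
E
```

```text
t 3.33 tcp [0.6171 0.2798 0.0163] F [-0.2193 -0.3821  0.0689] w 0.04367340770493093 29.99980454281527
dp [-0.0008  0.0004 -0.2837] yawx 165.1748291025428
```

View pics/w3.png

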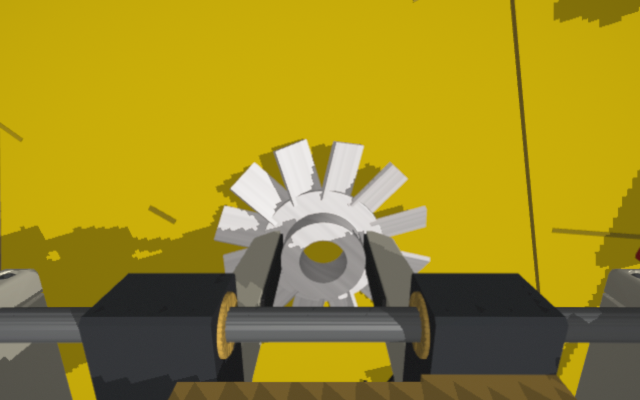

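The fan is gripped, width 43.6 mm, with the hub bore at (323,253). Next I lift it and move to a viewpoint beyond the shaft.

>>> {"name": "send_rows", "arguments": {
  "dp": [
    [0,0,-0.02],
    [0,0,-0.06],
    [0,0,-0.1],
    [0,0,-0.14],
    [0,0,-0.18]
  ],
  "turn": [0,0,0,0,0]
}}

```text
time_s: 3.75
tool_pos: [0.6168, 0.2795, 0.1979]
ee_rot: [[-0.967, 0.256, -0.001], [0.256, 0.967, -0.0], [0.0, -0.0, -1.0]]
force: [0.4, -0.1, -2.4]
grip_width: 0.0437
grasp_force: 30.0
```

>>> {"name": "send_rows", "arguments": {
  "dp": [
    [0,0,-0.04],
    [0,0,-0.08],
    [0,0,-0.11],
    [0,0,-0.11],
    [0,0,-0.11]
  ],
  "turn": [0,0,0,0,0]
}}

```text
time_s: 4.17
tool_pos: [0.6177, 0.2799, 0.308]
ee_rot: [[-0.967, 0.256, 0.003], [0.256, 0.967, 0.002], [-0.002, 0.002, -1.0]]
force: [-0.9, -0.3, -2.2]
grip_width: 0.0436
grasp_force: 30.0
```

```bash
python3 - <<'E'
from h import *
p=atz(load('w3'),(323,253),.028);print(p)
to([.623,.0066,.305])
E
```

```text
[0.6156 0.2808 0.028 ]
t 4.17 tcp [0.6177 0.2799 0.308 ] F [-0.8645 -0.2778 -2.162 ] w 0.043580724142989864 29.99961420508356
dp [-0.0751 -0.2629  0.0026] yawx 165.17281612310254
```

>>> {"name": "send_rows", "arguments": {
  "dp": [
    [-0.01,-0.04,0],
    [-0.02,-0.08,0],
    [-0.03,-0.12,0],
    [-0.04,-0.16,0],
    [-0.05,-0.2,0]
  ],
  "turn": [0,0,0,0,0]
}}

```text
time_s: 4.58
tool_pos: [0.613, 0.0717, 0.3039]
ee_rot: [[-0.967, 0.255, -0.004], [0.255, 0.967, -0.001], [0.003, -0.002, -1.0]]
force: [1.0, 0.3, -0.5]
grip_width: 0.0437
grasp_force: 30.0
```

>>> {"name": "send_rows", "arguments": {
  "dp": [
    [-0.012,-0.035,0],
    [-0.025,-0.063,0],
    [-0.025,-0.063,0],
    [-0.025,-0.063,0],
    [-0.025,-0.063,0]
  ],
  "turn": [0,0,0,0,0]
}}

```text
time_s: 5.0
tool_pos: [0.6217, 0.0071, 0.3045]
ee_rot: [[-0.967, 0.256, -0.003], [0.256, 0.967, 0.0], [0.003, -0.0, -1.0]]
force: [-0.7, 0.0, -1.1]
grip_width: 0.0432
grasp_force: 30.0
```

```bash
python3 - <<'E'
from h import *
snap('wrist','w4');to([.5357,.0296,.305])
print(proj(load('w4'),[.5357,.0296,.233]))
E
```

```text
t 5.05 tcp [0.6219 0.0078 0.3049] F [ 0.2497  0.6992 -1.354 ] w 0.04334656441930376 29.99985687311579
dp [ 0.0889 -0.0009  0.0001] yawx 165.27052474807857
[[321.7733  79.833 ]]
```

View pics/w4.png

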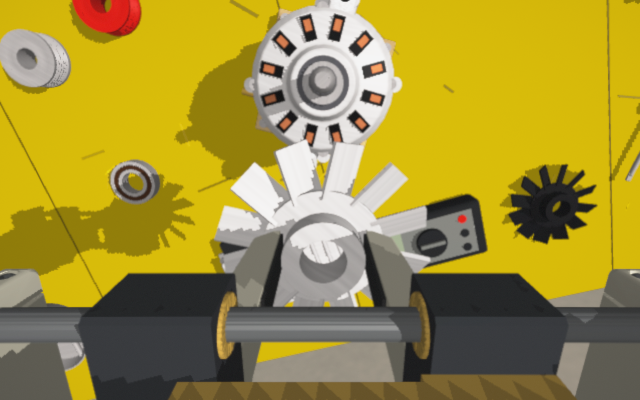

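The shaft tip is at about (324,77). I'll refine this with circle detection.

```bash
python3 - <<'E'
from h import *
I=cv2.imread('pics/w4.png',0)[47:107,294:354]
J=cv2.resize(I,None,fx=8,fy=8,interpolation=cv2.INTER_CUBIC)
for r in[(45,75),(75,110),(110,160)]:
    h=cv2.HoughCircles(J,cv2.HOUGH_GRADIENT,1,10,param1=60,param2=15,minRadius=r[0],maxRadius=r[1])
    if h is not None: print([(294+(a[0]+.5)/8-.5,47+(a[1]+.5)/8-.5,a[2]/8) for a in h[0][:3]])
c=load('w4')
for z in(.233,.165):print(z,proj(c,[.5357,.0296,z]))
print(tri((c,(324,77)),(load('top'),(303,207.75)),(load('scene'),(326.25,172.75))), atz(c,(324,77),.233))
print(I[::3,::2])
E
```

```text
[(np.float32(322.75), np.float32(79.5), np.float32(8.725))]
[(np.float32(322.5), np.float32(82.375), np.float32(13.5375)), (np.float32(324.125), np.float32(78.625), np.float32(10.1125)), (np.float32(325.375), np.float32(78.75), np.float32(10.775))]
[(np.float32(323.125), np.float32(85.125), np.float32(18.9625)), (np.float32(322.25), np.float32(80.25), np.float32(19.925)), (np.float32(324.25), np.float32(84.375), np.float32(18.825))]
0.233 [[321.7733  79.833 ]]
0.165 [[322.0875  82.8825]]
(array([0.535 , 0.0306, 0.2295]), [np.float64(0.0012933234751554123), np.float64(0.0018662243830743087), np.float64(0.0016874061346303282)]) [0.5343 0.0315 0.233 ]
[[ 33 153 228 230 230 225 213 191 179 177 183 185 187 191 196 199 199 202
  206 208 211 219 230 236 238 240 239 168  50  41]
 [114 220 228 218 195 165 161 170 191 216 227 229 231 232 232 233 233 232
  232 230 222 215 215 216 228 239 242 221 119  45]
 [225 223 197 153 150 165 209 227 234 236 236 237 237 237 236 236 236 234
  234 234 234 234 234 225 218 222 232 240 235 202]
 [212 166 142 150 202 227 232 235 235 232 191 146 120 106 105 104 11
[... 1357 characters left out ...]
 85  96 106 110 109 109
  108 103 143 191 192 189 152  96  97 194 234 235]
 [163 165 113  68  66 100 128 131 130 113  84  79  81  80  82  82  86  94
  100 152 193 192 191 181 106  96 114 229 234 232]
 [157 164 161  87  68  69 111 132 129 131 131 124  94  79  90 100 117 164
  193 195 193 192 186 119  95  98 196 233 233 225]
 [139 163 168 152  74  66  68 103 128 138 138 174 182 189 193 194 193 194
  197 195 193 175 110  95  96 176 232 232 228 200]
 [116 142 162 166 157  99  67  67  82 150 189 197 190 192 193 194 191 197
  195 177 124  96  95 102 195 231 230 225 199 191]
 [112 115 145 219 231 230 176 102  81  82  71  88 124 142 150 148 136 116
  100  94  93  94 138 223 234 233 228 196 184 207]]
```

Pixel intensities put the bright tip disc at (322.5,79.7), against a prediction of (321.8,79.8). The first eyeball reading was off.

```bash
python3 - <<'E'
from h import *
c=load('w4');p=atz(c,(322.5,79.7),.233);q=atz(c,(322.5,82.5),.165);print(p,q,tri((c,(322.5,79.7)),(load('top'),(303,207.75)),(load('scene'),(326.25,172.75))))
R=ctrl.read_state()['ee_rot'];off=R@[.0017,.0006,0]
to([*(p-off)[:2],.275])
E
```

```text
[0.5357 0.0301 0.233 ] [0.5355 0.03   0.165 ] (array([0.5357, 0.0298, 0.2304]), [np.float64(0.0002694999317332025), np.float64(0.0016421181527971655), np.float64(0.0014932848309602749)])
t 5.05 tcp [0.6219 0.0078 0.3049] F [ 0.2497  0.6992 -1.354 ] w 0.04334656441930376 29.99985687311579
dp [ 0.0872 -0.001   0.0301] yawx 165.27052474807857
```

>>> {"name": "send_rows", "arguments": {
  "dp": [
    [0.03,-0.001,0],
    [0.06,-0.001,0],
    [0.087,-0.001,0.01],
    [0.087,-0.001,0.03],
    [0.087,-0.001,0.03]
  ],
  "turn": [0,0,0,0,0]
}}

```text
time_s: 5.47
tool_pos: [0.5353, 0.0297, 0.2738]
ee_rot: [[-0.968, 0.252, -0.004], [0.252, 0.968, -0.0], [0.004, -0.001, -1.0]]
force: [0.3, 0.6, -1.8]
grip_width: 0.0435
grasp_force: 30.0
```

>>> {"name": "send_rows", "arguments": {
  "dp": [
    [0,0,0],
    [0,0,0],
    [0,0,0]
  ],
  "turn": [0,0,0]
}}

```text
time_s: 5.72
tool_pos: [0.5392, 0.0279, 0.2768]
ee_rot: [[-0.967, 0.256, 0.001], [0.256, 0.967, 0.0], [-0.001, 0.0, -1.0]]
force: [-0.3, -0.5, -1.8]
grip_width: 0.0434
grasp_force: 30.0
```

```bash
python3 - <<'E'
from h import *
c=load('w4');p=atz(c,(322.5,79.7),.233)
R=ctrl.read_state()['ee_rot'];off=R@[.0017,.0006,0]
to([*(p-off)[:2],.1753])
snap('wrist','w5')
I=cv2.imread('pics/w5.png');cv2.imwrite('pics/w5c.png',cv2.resize(I[160:330,210:440],None,fx=3,fy=3,interpolation=cv2.INTER_CUBIC))
print(proj(load('w5'),p))
E
```

```text
t 5.72 tcp [0.5392 0.0279 0.2768] F [-0.3073 -0.4852 -1.8254] w 0.04341023138709679 29.999543087046447
dp [0.0023 0.0006 0.1015] yawx 165.19582354013536
[[323.8527 211.7401]]
```

View pics/w5c.png

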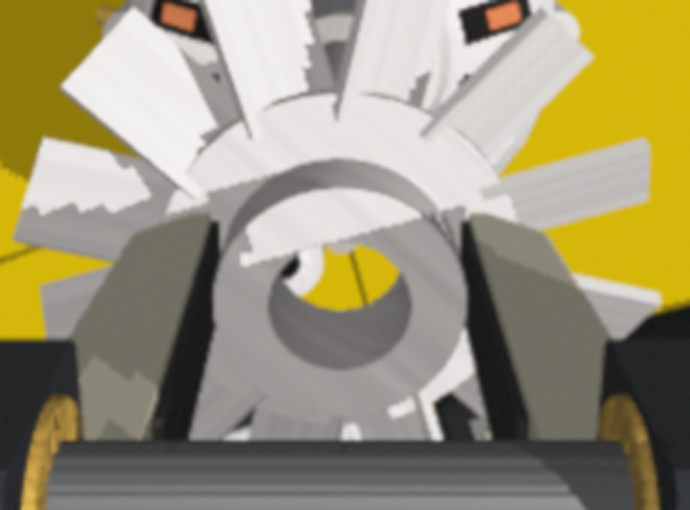

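The bore ellipse spans crop columns 270–412 and rows 241–370, so its centre is at full-image (323.3,261.3). My earlier row of 253 was too high, so I'm recomputing the offset.

```bash
python3 - <<'E'
from h import *
c=load('w5');p=np.array([.5357,.0300,.233]);s=ctrl.read_state()
q=atz(c,(323.3,261.3),.2768+.0117);print(q, 'hub-TCP tool',s['ee_rot'].T@(q-[.5392,.0279,.2768]), 'w3',s['ee_rot'].T@(atz(load('w3'),(323.3,261.3),.028)-[.6171,.2798,.0163]))
print('move tool',s['ee_rot'].T@(p-q)); to(p)
E
```

```text
[0.5423 0.0279 0.2885] hub-TCP tool [-0.003   0.0008 -0.0117] w3 [-0.003   0.0007 -0.0117]
move tool [0.007  0.0003 0.0555]
t 5.77 tcp [0.5392 0.0278 0.2768] F [-0.1695  0.0029 -2.144 ] w 0.043338850104976706 29.99950217320901
dp [0.004  0.0013 0.0438] yawx 165.17763879664744
```

>>> {"name": "send_rows", "arguments": {
  "dp": [
    [0.007,0.0003,0],
    [0.007,0.0003,0.01],
    [0.007,0.0003,0.02],
    [0.007,0.0003,0.028],
    [0.007,0.0003,0.028]
  ],
  "turn": [0,0,0,0,0]
}}

```text
time_s: 6.18
tool_pos: [0.5304, 0.0295, 0.2461]
ee_rot: [[-0.967, 0.256, -0.003], [0.256, 0.967, -0.001], [0.003, -0.001, -1.0]]
force: [-0.7, -0.4, -2.6]
grip_width: 0.0434
grasp_force: 30.0
```

>>> {"name": "send_rows", "arguments": {
  "dp": [
    [0,0,0.003],
    [0,0,0.006],
    [0,0,0.009],
    [0,0,0.012],
    [0,0,0.012]
  ],
  "turn": [0,0,0,0,0]
}}

```text
time_s: 6.6
tool_pos: [0.5313, 0.0296, 0.2357]
ee_rot: [[-0.967, 0.256, -0.001], [0.256, 0.967, -0.0], [0.0, -0.0, -1.0]]
force: [0.2, -0.2, -1.5]
grip_width: 0.0432
grasp_force: 30.0
```

>>> {"name": "send_rows", "arguments": {
  "dp": [
    [-0.001,0,0.003],
    [-0.001,0,0.006],
    [-0.001,0,0.009],
    [-0.001,0,0.012],
    [-0.001,0,0.012]
  ],
  "turn": [0,0,0,0,0]
}}

```text
time_s: 7.02
tool_pos: [0.5321, 0.0294, 0.2236]
ee_rot: [[-0.967, 0.256, -0.001], [0.256, 0.967, -0.0], [0.001, -0.0, -1.0]]
force: [-0.5, 0.2, -1.4]
grip_width: 0.0438
grasp_force: 30.0
```

>>> {"name": "send_rows", "arguments": {
  "dp": [
    [0,0,0.003],
    [0,0,0.006],
    [0,0,0.009],
    [0,0,0.012],
    [0,0,0.012]
  ],
  "turn": [0,0,0,0,0]
}}

```text
time_s: 7.43
tool_pos: [0.5322, 0.0294, 0.2116]
ee_rot: [[-0.967, 0.256, -0.001], [0.256, 0.967, -0.0], [0.001, -0.0, -1.0]]
force: [-0.1, 0.8, -1.5]
grip_width: 0.0433
grasp_force: 30.0
```

>>> {"name": "send_rows", "arguments": {
  "dp": [
    [0,0,0.006],
    [0,0,0.012],
    [0,0,0.018],
    [0,0,0.024],
    [0,0,0.03]
  ],
  "turn": [0,0,0,0,0]
}}

```text
time_s: 7.85
tool_pos: [0.5323, 0.0294, 0.1814]
ee_rot: [[-0.967, 0.256, -0.0], [0.256, 0.967, -0.0], [0.0, -0.0, -1.0]]
force: [-0.5, -0.2, -1.9]
grip_width: 0.0439
grasp_force: 30.0
```

>>> {"name": "send_rows", "arguments": {
  "dp": [
    [0,0,0.002],
    [0,0,0.004],
    [0,0,0.006],
    [0,0,0.006],
    [0,0,0.006]
  ],
  "turn": [0,0,0,0,0]
}}

```text
time_s: 8.27
tool_pos: [0.5325, 0.0294, 0.1763]
ee_rot: [[-0.967, 0.256, 0.0], [0.256, 0.967, 0.0], [-0.0, 0.0, -1.0]]
force: [-0.2, 0.4, -1.6]
grip_width: 0.0436
grasp_force: 30.0
```

Next I press down gently until contact shows.

>>> {"name": "send_rows", "arguments": {
  "dp": [
    [0,0,0.0005],
    [0,0,0.001],
    [0,0,0.0015],
    [0,0,0.002],
    [0,0,0.002]
  ],
  "turn": [0,0,0,0,0]
}}

```text
time_s: 8.68
tool_pos: [0.5326, 0.0294, 0.1752]
ee_rot: [[-0.967, 0.256, 0.001], [0.256, 0.967, 0.0], [-0.001, 0.0, -1.0]]
force: [-2.8, -1.3, 9.4]
grip_width: 0.0433
grasp_force: 30.0
```

Seated: Fz +9.4 N at z 0.1752, where 0.1753 was predicted. Next I release and retreat.

>>> {"name": "send_rows", "arguments": {
  "dp": [
    [0,0,-0.001],
    [0,0,-0.001],
    [0,0,-0.001],
    [0,0,-0.001],
    [0,0,-0.001]
  ],
  "turn": [0,0,0,0,0],
  "hand": 0.075
}}

```text
time_s: 9.1
tool_pos: [0.5324, 0.0294, 0.1751]
ee_rot: [[-0.967, 0.256, -0.0], [0.256, 0.967, -0.0], [0.0, -0.0, -1.0]]
force: [-0.3, -0.6, -0.2]
grip_width: 0.0718
grasp_force: 0.0
```

>>> {"name": "send_rows", "arguments": {
  "dp": [
    [0,0,-0.02],
    [0,0,-0.05],
    [0,0,-0.08],
    [0,0,-0.11],
    [0,0,-0.13]
  ],
  "turn": [0,0,0,0,0],
  "hand": 0.093
}}

```text
time_s: 9.52
tool_pos: [0.533, 0.0294, 0.3079]
ee_rot: [[-0.967, 0.256, 0.002], [0.256, 0.967, 0.0], [-0.002, 0.001, -1.0]]
force: [1.1, 0.3, -0.5]
grip_width: 0.093
grasp_force: 0.0
```

```bash
python3 - <<'E'
from h import *
to([.45,-.317,.25])
E
```

```text
t 9.52 tcp [0.533  0.0294 0.3079] F [ 1.0526  0.3135 -0.5109] w 0.09304579420294637 0.0
dp [-0.0083 -0.3562  0.0576] yawx 165.1686578121965
```

>>> {"name": "send_rows", "arguments": {
  "dp": [
    [0.003,-0.038,0],
    [0.006,-0.076,0],
    [0.009,-0.114,0],
    [0.012,-0.152,0.01],
    [0.016,-0.19,0.02]
  ],
  "turn": [7,14,21,28,35]
}}

```text
time_s: 9.93
tool_pos: [0.4679, -0.1517, 0.2856]
ee_rot: [[-0.641, 0.768, 0.002], [0.768, 0.641, -0.0], [-0.002, 0.001, -1.0]]
force: [1.0, -0.6, -0.9]
grip_width: 0.0931
grasp_force: 0.0
```

```bash
python3 - <<'E'
from h import *
to([.4116,-.3164,.12])
E
```

```text
t 9.93 tcp [ 0.4679 -0.1517  0.2856] F [ 1.0224 -0.6064 -0.8812] w 0.09311876909502108 0.0
dp [-0.0901 -0.149   0.1655] yawx 129.84753528602252
```

>>> {"name": "send_rows", "arguments": {
  "dp": [
    [-0.018,-0.03,0.015],
    [-0.036,-0.06,0.04],
    [-0.054,-0.09,0.07],
    [-0.072,-0.12,0.1],
    [-0.088,-0.147,0.12]
  ],
  "turn": [0,0,0,0,0]
}}

```text
time_s: 10.35
tool_pos: [0.4137, -0.3085, 0.1669]
ee_rot: [[-0.646, 0.763, -0.0], [0.763, 0.646, 0.0], [0.0, 0.0, -1.0]]
force: [1.0, 0.1, -0.1]
grip_width: 0.0932
grasp_force: 0.0
```

>>> {"name": "send_rows", "arguments": {
  "dp": [
    [0,0,0.02],
    [0,0,0.04],
    [0,0,0.04],
    [0,0,0.04],
    [0,0,0.04]
  ],
  "turn": [0,0,0,0,0]
}}

```text
time_s: 10.77
tool_pos: [0.4148, -0.3078, 0.1292]
ee_rot: [[-0.646, 0.764, 0.001], [0.764, 0.646, -0.0], [-0.001, 0.0, -1.0]]
force: [0.4, 1.3, -0.1]
grip_width: 0.0932
grasp_force: 0.0
```

```bash
python3 - <<'E'
from h import *
to([.4116,-.3164,.016]);snap('wrist','w6');print(proj(load('w6'),[.4116,-.3164,.028]))
I=cv2.imread('pics/w6.png');cv2.imwrite('pics/w6c.png',cv2.resize(I[60:320,130:510],None,fx=2,fy=2,interpolation=cv2.INTER_CUBIC))
E
```

```text
t 10.77 tcp [ 0.4148 -0.3078  0.1292] F [ 0.3899  1.3238 -0.1477] w 0.09316250662846283 0.0
dp [-0.0044 -0.008   0.1132] yawx 130.20524557622662
[[312.8525 198.2685]]
```

View pics/w6c.png

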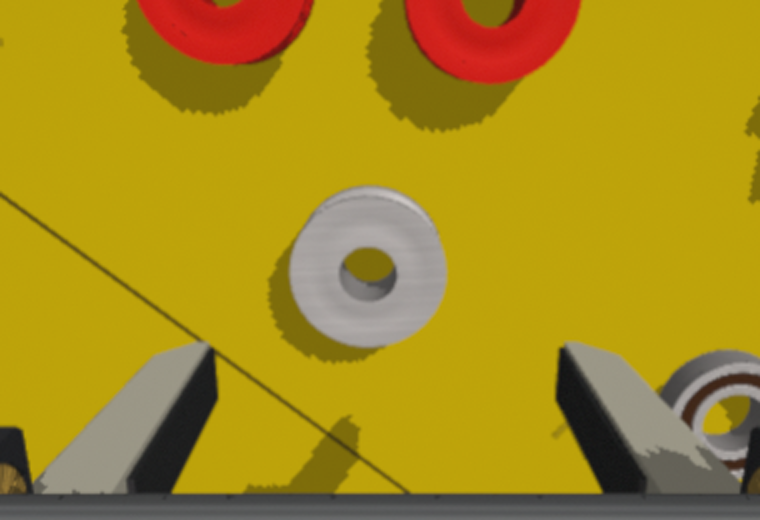

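Pulley top face: columns 289–447, hole rows 246–302 in the crop, so its centre is at full-image (313.9,196), near the prediction.

```bash
python3 - <<'E'
from h import *
c=load('w6');p=atz(c,(313.7,196),.028);print(p,tri((c,(313.7,196)),(load('top'),(428.2,259.2)),(load('scene'),(213.5,309.5))))
to([*p[:2],.007])
E
```

```text
[ 0.4109 -0.3144  0.028 ] (array([ 0.4113, -0.3159,  0.026 ]), [np.float64(0.0009907640637490838), np.float64(0.0017487485662278151), np.float64(0.0010792190269043125)])
t 10.82 tcp [ 0.4151 -0.3078  0.1295] F [ 0.8704  0.3929 -0.506 ] w 0.09307328805229366 0.0
dp [-0.0021 -0.0076  0.1225] yawx 130.21801814411555
```

>>> {"name": "send_rows", "arguments": {
  "dp": [
    [-0.002,-0.0075,0.025],
    [-0.002,-0.0075,0.05],
    [-0.002,-0.0075,0.075],
    [-0.002,-0.0075,0.085],
    [-0.002,-0.0075,0.085]
  ],
  "turn": [0,0,0,0,0]
}}

```text
time_s: 11.23
tool_pos: [0.4098, -0.3136, 0.0426]
ee_rot: [[-0.646, 0.764, -0.001], [0.764, 0.646, 0.001], [0.002, -0.0, -1.0]]
force: [-0.1, 1.4, -0.0]
grip_width: 0.0931
grasp_force: 0.0
```

>>> {"name": "send_rows", "arguments": {
  "dp": [
    [0,0,0.012],
    [0,0,0.024],
    [0,0,0.036],
    [0,0,0.036],
    [0,0,0.036]
  ],
  "turn": [0,0,0,0,0]
}}

```text
time_s: 11.65
tool_pos: [0.4104, -0.3144, 0.0085]
ee_rot: [[-0.645, 0.764, 0.001], [0.764, 0.645, -0.0], [-0.001, 0.0, -1.0]]
force: [-0.2, -0.9, 0.4]
grip_width: 0.093
grasp_force: 0.0
```

>>> {"name": "send_rows", "arguments": {
  "dp": [
    [0,0,0],
    [0,0,0],
    [0,0,0],
    [0,0,0],
    [0,0,0]
  ],
  "turn": [0,0,0,0,0],
  "hand": 0.05,
  "force": 45
}}

```text
time_s: 12.07
tool_pos: [0.4101, -0.3143, 0.0078]
ee_rot: [[-0.645, 0.764, 0.001], [0.764, 0.645, -0.0], [-0.001, 0.0, -1.0]]
force: [-0.5, -0.2, 7.4]
grip_width: 0.0659
grasp_force: 45.0
```

```bash
python3 - <<'E'
from h import *
to([.4109,-.3144,.31]);I,c=snap('wrist','w7')
g=cv2.cvtColor(I,cv2.COLOR_RGB2GRAY)
X=proj(c,[.4109,-.3144,.028])[0];print(X)
x,y=map(int,X);J=cv2.resize(g[y-50:y+60,x-60:x+60],None,fx=4,fy=4,interpolation=cv2.INTER_CUBIC)
h=cv2.HoughCircles(J,cv2.HOUGH_GRADIENT,1.5,20,param1=80,param2=25,minRadius=70,maxRadius=140)
print([(x-60+(a[0]+.5)/4-.5,y-50+(a[1]+.5)/4-.5,a[2]/4) for a in h[0][:4]] if h is not None else None)
E
```

```text
t 12.07 tcp [ 0.4101 -0.3143  0.0078] F [-0.4637 -0.2012  7.3808] w 0.06587577099789682 45.01548321917653
dp [-0.0008  0.0006 -0.3022] yawx 130.1832569437639
[323.0665 265.9959]
[(np.float32(322.4375), np.float32(271.4375), np.float32(26.6875)), (np.float32(326.9375), np.float32(266.5625), np.float32(20.65)), (np.float32(317.9375), np.float32(266.5625), np.float32(20.0875)), (np.float32(324.3125), np.float32(276.6875), np.float32(31.8625))]
```

```bash
python3 - <<'E'
from h import *
g=cv2.imread('pics/w7.png',0)
print(g[200:312,322:325].mean(1).astype(int).tolist())
for y in (255,262,266,270,275,285): print(y,g[y,280:366].tolist())
E
```

```text
[191, 180, 147, 129, 150, 165, 166, 168, 168, 170, 170, 169, 167, 165, 164, 165, 166, 165, 164, 162, 163, 166, 166, 167, 168, 168, 170, 173, 176, 178, 180, 178, 177, 178, 179, 177, 176, 176, 177, 178, 177, 175, 174, 172, 157, 131, 111, 108, 109, 108, 108, 108, 108, 108, 108, 109, 109, 108, 109, 108, 108, 105, 95, 84, 82, 83, 83, 85, 104, 120, 122, 122, 122, 120, 121, 124, 126, 125, 123, 122, 121, 120, 121, 122, 122, 122, 122, 123, 125, 148, 166, 166, 163, 155, 133, 114, 111, 111, 111, 111, 112, 113, 115, 115, 116, 112, 94, 66, 65, 69, 73, 78]
255 [172, 172, 172, 173, 173, 172, 172, 172, 171, 172, 172, 172, 172, 173, 173, 174, 173, 173, 173, 173, 171, 162, 140, 115, 114, 112, 102, 102, 106, 108, 109, 109, 109, 109, 109, 109, 109, 109, 109, 108, 108, 109, 109, 109, 109, 108, 109, 108, 108, 108, 108, 109, 109, 109, 109, 108, 109, 108, 105, 96, 83, 75, 76, 98, 133, 162, 172, 174, 174, 174, 175, 175, 175, 175, 176, 176, 176, 177, 176, 176, 175, 175, 174, 173, 173, 171]
262 [170, 168, 168, 167, 168, 167, 168, 168, 168, 169, 169, 170, 170, 171, 171, 170, 170, 168, 150, 122, 112, 116, 121, 1
[... 1267 characters left out ...]
 133, 133, 132, 131, 131, 130, 130, 129, 128, 128, 127, 125, 125, 123, 122, 121, 119, 118, 116, 114, 111, 109, 105, 103, 100, 97, 88, 81, 80, 78, 77, 77, 76, 75, 91, 133, 162, 168, 169, 169, 169, 169, 170, 169, 169, 169, 169, 169, 169, 170, 169, 169, 169, 168, 168]
285 [174, 172, 172, 171, 170, 170, 169, 168, 167, 166, 165, 165, 163, 163, 163, 163, 164, 164, 165, 166, 166, 166, 167, 167, 168, 168, 168, 164, 157, 148, 138, 133, 131, 131, 130, 130, 129, 128, 127, 126, 125, 124, 123, 122, 121, 119, 119, 117, 114, 112, 110, 108, 105, 103, 102, 103, 115, 137, 153, 162, 168, 168, 168, 168, 167, 167, 167, 167, 167, 168, 167, 167, 167, 167, 168, 168, 168, 168, 169, 166, 154, 132, 116, 113, 112, 113]
```

>>> {"name": "send_rows", "arguments": {
  "dp": [
    [0,0,-0.01],
    [0,0,-0.05],
    [0,0,-0.09],
    [0,0,-0.13],
    [0,0,-0.17]
  ],
  "turn": [0,0,0,0,0]
}}

```text
time_s: 12.53
tool_pos: [0.4086, -0.3135, 0.1792]
ee_rot: [[-0.645, 0.764, -0.002], [0.764, 0.645, 0.001], [0.002, -0.001, -1.0]]
force: [1.1, -0.6, -6.2]
grip_width: 0.0654
grasp_force: 45.0
```

>>> {"name": "send_rows", "arguments": {
  "dp": [
    [0,0,-0.04],
    [0,0,-0.08],
    [0,0,-0.12],
    [0,0,-0.135],
    [0,0,-0.135]
  ],
  "turn": [0,0,0,0,0]
}}

```text
time_s: 12.95
tool_pos: [0.4104, -0.3149, 0.3163]
ee_rot: [[-0.645, 0.764, 0.006], [0.764, 0.645, -0.002], [-0.005, 0.003, -1.0]]
force: [0.8, -0.0, -5.6]
grip_width: 0.0655
grasp_force: 45.0
```

Row and column profiles put the bore at rows 244.7–288.7 and columns 298.3–347.7, so its centre is (323.0,266.7).

```bash
cat >> h.py <<'E'
SH=np.array([.5357,.0298])
def over(off,z):
    R=ctrl.read_state()['ee_rot'];o=R@np.array([*off,0.]);to([*(SH-o[:2]),z])
E
python3 - <<'E'
from h import *
s=ctrl.read_state();R=s['ee_rot']
o=R.T@(atz(load('w7'),(323,266.7),.028)-[.4101,-.3143,.0078]);print(o)
over(o[:2],.275)
E
```

```text
[-0.0011  0.0006 -0.0202]
t 12.95 tcp [ 0.4104 -0.3149  0.3163] F [ 0.7799 -0.0237 -5.5629] w 0.0655462224886616 44.99830037355423
dp [0.1839 0.3173 0.0412] yawx 130.1553649110012
```

>>> {"name": "send_rows", "arguments": {
  "dp": [
    [0.018,0.031,0],
    [0.036,0.062,0],
    [0.055,0.095,0],
    [0.074,0.127,0],
    [0.092,0.159,0]
  ],
  "turn": [0,0,0,0,0]
}}

```text
time_s: 13.37
tool_pos: [0.4705, -0.1392, 0.3105]
ee_rot: [[-0.645, 0.764, -0.004], [0.764, 0.645, 0.001], [0.003, -0.002, -1.0]]
force: [0.5, 0.1, -5.9]
grip_width: 0.0659
grasp_force: 45.0
```

>>> {"name": "send_rows", "arguments": {
  "dp": [
    [0.018,0.031,0],
    [0.036,0.062,0],
    [0.055,0.095,0],
    [0.074,0.127,0],
    [0.092,0.158,0.02]
  ],
  "turn": [0,0,0,0,0]
}}

```text
time_s: 13.78
tool_pos: [0.534, 0.0329, 0.293]
ee_rot: [[-0.645, 0.764, 0.002], [0.764, 0.645, 0.001], [-0.001, 0.002, -1.0]]
force: [2.8, -0.1, -4.6]
grip_width: 0.0654
grasp_force: 45.0
```

>>> {"name": "send_rows", "arguments": {
  "dp": [
    [0,0,0.02],
    [0,0,0.02],
    [0,0,0.02],
    [0,0,0.02]
  ],
  "turn": [0,0,0,0]
}}

```text
time_s: 14.12
tool_pos: [0.5327, 0.0297, 0.272]
ee_rot: [[-0.644, 0.765, -0.002], [0.765, 0.644, -0.001], [0.001, -0.002, -1.0]]
force: [-0.1, -0.2, -5.5]
grip_width: 0.0655
grasp_force: 45.0
```

```bash
python3 - <<'E'
from h import *
over([-.0011,.0006],.25)
E
```

```text
t 14.12 tcp [0.5327 0.0297 0.272 ] F [-0.0525 -0.1934 -5.4794] w 0.06554832177544456 44.99802187085152
dp [-0.0007  0.0018  0.022 ] yawx 130.08265324367025
```

>>> {"name": "send_rows", "arguments": {
  "dp": [
    [-0.0007,0.0018,0.008],
    [-0.0007,0.0018,0.016],
    [-0.0007,0.0018,0.024],
    [-0.0007,0.0018,0.024],
    [-0.0007,0.0018,0.024]
  ],
  "turn": [0,0,0,0,0]
}}

```text
time_s: 14.53
tool_pos: [0.5348, 0.0312, 0.2479]
ee_rot: [[-0.645, 0.764, -0.001], [0.764, 0.645, -0.0], [0.001, -0.001, -1.0]]
force: [0.5, -0.2, -5.9]
grip_width: 0.066
grasp_force: 45.0
```

```bash
python3 - <<'E'
from h import *
over([-.0011,.0006],.22)
E
```

```text
t 14.53 tcp [0.5348 0.0312 0.2479] F [ 0.478  -0.2172 -5.8879] w 0.06602015874141073 44.99802879989147
dp [-0.0005 -0.0008  0.0279] yawx 130.14346282445834
```

>>> {"name": "send_rows", "arguments": {
  "dp": [
    [-0.0005,-0.0008,0.004],
    [-0.0005,-0.0008,0.008],
    [-0.0005,-0.0008,0.012],
    [-0.0005,-0.0008,0.016],
    [-0.0005,-0.0008,0.016]
  ],
  "turn": [0,0,0,0,0]
}}

```text
time_s: 14.95
tool_pos: [0.5345, 0.0306, 0.2315]
ee_rot: [[-0.645, 0.764, -0.001], [0.764, 0.645, -0.0], [0.001, -0.001, -1.0]]
force: [-0.2, 0.7, -6.1]
grip_width: 0.0657
grasp_force: 45.0
```

>>> {"name": "send_rows", "arguments": {
  "dp": [
    [0,0,0.003],
    [0,0,0.006],
    [0,0,0.009],
    [0,0,0.012],
    [0,0,0.015]
  ],
  "turn": [0,0,0,0,0]
}}

```text
time_s: 15.37
tool_pos: [0.5349, 0.0306, 0.2171]
ee_rot: [[-0.645, 0.764, -0.0], [0.764, 0.645, -0.0], [-0.0, -0.0, -1.0]]
force: [0.2, 0.7, -5.5]
grip_width: 0.0658
grasp_force: 45.0
```

>>> {"name": "send_rows", "arguments": {
  "dp": [
    [0,0,0.004],
    [0,0,0.008],
    [0,0,0.012],
    [0,0,0.016],
    [0,0,0.018]
  ],
  "turn": [0,0,0,0,0]
}}

```text
time_s: 15.78
tool_pos: [0.5347, 0.0306, 0.1987]
ee_rot: [[-0.645, 0.764, -0.001], [0.764, 0.645, -0.0], [0.0, -0.001, -1.0]]
force: [0.1, 0.1, -5.2]
grip_width: 0.066
grasp_force: 45.0
```

>>> {"name": "send_rows", "arguments": {
  "dp": [
    [0,0,0.001],
    [0,0,0.002],
    [0,0,0.003],
    [0,0,0.004],
    [0,0,0.0045]
  ],
  "turn": [0,0,0,0,0]
}}

```text
time_s: 16.2
tool_pos: [0.535, 0.0306, 0.1949]
ee_rot: [[-0.645, 0.764, 0.0], [0.764, 0.645, 0.0], [-0.0, 0.0, -1.0]]
force: [-0.6, -0.4, -4.2]
grip_width: 0.0656
grasp_force: 45.0
```

>>> {"name": "send_rows", "arguments": {
  "dp": [
    [0,0,0.0005],
    [0,0,0.001],
    [0,0,0.0015],
    [0,0,0.0015]
  ],
  "turn": [0,0,0,0]
}}

```text
time_s: 16.53
tool_pos: [0.535, 0.0306, 0.1948]
ee_rot: [[-0.645, 0.764, 0.001], [0.764, 0.645, 0.0], [-0.0, 0.001, -1.0]]
force: [-4.8, -1.2, 11.4]
grip_width: 0.066
grasp_force: 45.0
```

Seated at 0.1948 with Fz +11 N. I release, rise and go to the washer, turning back by 35°.

>>> {"name": "send_rows", "arguments": {
  "dp": [
    [0,0,-0.001],
    [0,0,-0.001],
    [0,0,-0.001],
    [0,0,-0.001],
    [0,0,-0.001]
  ],
  "turn": [0,0,0,0,0],
  "hand": 0.088
}}

```text
time_s: 16.95
tool_pos: [0.5351, 0.0307, 0.1944]
ee_rot: [[-0.645, 0.764, 0.0], [0.764, 0.645, 0.0], [-0.0, 0.0, -1.0]]
force: [0.0, 0.4, 0.8]
grip_width: 0.0875
grasp_force: 0.0
```

>>> {"name": "send_rows", "arguments": {
  "dp": [
    [0,0,-0.02],
    [0,0,-0.05],
    [0,0,-0.08],
    [0,0,-0.1],
    [0,0,-0.11]
  ],
  "turn": [0,0,0,0,0]
}}

```text
time_s: 17.37
tool_pos: [0.5359, 0.0306, 0.307]
ee_rot: [[-0.645, 0.764, 0.004], [0.764, 0.645, 0.001], [-0.002, 0.003, -1.0]]
force: [0.8, -0.3, -0.1]
grip_width: 0.088
grasp_force: 0.0
```

```bash
python3 - <<'E'
from h import *
to([.4232,.2969,.12])
E
```

```text
t 17.37 tcp [0.5359 0.0306 0.307 ] F [ 0.822  -0.2708 -0.1498] w 0.08799037528945225 0.0
dp [0.2765 0.085  0.1868] yawx 130.16412217776318
```

>>> {"name": "send_rows", "arguments": {
  "dp": [
    [0.039,0.012,0],
    [0.077,0.024,0],
    [0.115,0.036,0.01],
    [0.153,0.048,0.02],
    [0.19,0.06,0.03]
  ],
  "turn": [-7,-14,-21,-28,-35],
  "hand": 0.065
}}

```text
time_s: 17.78
tool_pos: [0.4569, 0.216, 0.2736]
ee_rot: [[-0.968, 0.25, -0.0], [0.25, 0.968, 0.0], [0.0, 0.0, -1.0]]
force: [0.7, 0.8, 0.4]
grip_width: 0.0653
grasp_force: 0.0
```

```bash
python3 - <<'E'
from h import *
to([.4232,.2969,.10])
E
```

```text
t 17.78 tcp [0.4569 0.216  0.2736] F [0.7335 0.8297 0.3789] w 0.06531457605879662 0.0
dp [0.0529 0.0698 0.1737] yawx 165.5148570782229
```

>>> {"name": "send_rows", "arguments": {
  "dp": [
    [0.013,0.018,0.03],
    [0.026,0.035,0.06],
    [0.04,0.052,0.09],
    [0.05,0.068,0.12],
    [0.05,0.068,0.15]
  ],
  "turn": [0,0,0,0,0]
}}

```text
time_s: 18.2
tool_pos: [0.4255, 0.2969, 0.1225]
ee_rot: [[-0.968, 0.251, -0.001], [0.251, 0.968, 0.002], [0.001, 0.002, -1.0]]
force: [0.6, 0.8, -1.0]
grip_width: 0.0651
grasp_force: 0.0
```

>>> {"name": "send_rows", "arguments": {
  "dp": [
    [0,0,0.02],
    [0,0,0.03],
    [0,0,0.03],
    [0,0,0.03],
    [0,0,0.03]
  ],
  "turn": [0,0,0,0,0]
}}

```text
time_s: 18.62
tool_pos: [0.4279, 0.2931, 0.0953]
ee_rot: [[-0.967, 0.256, 0.001], [0.256, 0.967, 0.001], [-0.001, 0.001, -1.0]]
force: [-0.7, -0.1, 0.1]
grip_width: 0.0651
grasp_force: 0.0
```

```bash
python3 - <<'E'
from h import *
to([.4232,.2969,.005]);I,c=snap('wrist','w8');X=proj(c,[.4232,.2969,.007])[0];print(X)
hsv=cv2.cvtColor(I,cv2.COLOR_RGB2HSV);m=((hsv[...,1]<70)&(hsv[...,2]>90)).astype(np.uint8)
n,l,s,ce=cv2.connectedComponentsWithStats(m)
for k in range(1,n):
    if s[k,4]>300: print(s[k],ce[k])
x,y=map(int,X);print('crop',x-80,y-80);cv2.imwrite('pics/w8c.png',cv2.resize(cv2.imread('pics/w8.png')[max(0,y-80):y+80,x-80:x+80],None,fx=3.5,fy=3.5,interpolation=cv2.INTER_CUBIC))
E
```

```text
t 18.62 tcp [0.4279 0.2931 0.0953] F [-0.7152 -0.0709  0.0844] w 0.06510944293133784 0.0
dp [0.0056 0.0024 0.0903] yawx 165.1381392190269
[325.2    190.7006]
[  512     0   128   264 12657] [579.3629 122.1172]
[ 610    0   30  108 1658] [629.4101  36.0283]
[ 297  161   58   56 2012] [325.5447 188.3633]
[ 196  232   64   75 2370] [225.8354 272.7101]
[ 387  232   64   75 2322] [419.7308 272.4634]
[   0  269   46   39 1539] [ 20.6589 288.7732]
[ 601  269   39   38 1262] [622.1236 288.8177]
[ 178  311  270   89 9139] [311.4146 332.7627]
[   0  313   47   87 3031] [ 17.5144 360.553 ]
[ 607  343   33   57 1397] [626.3629 368.4123]
crop 245 110
```

View pics/w8c.png

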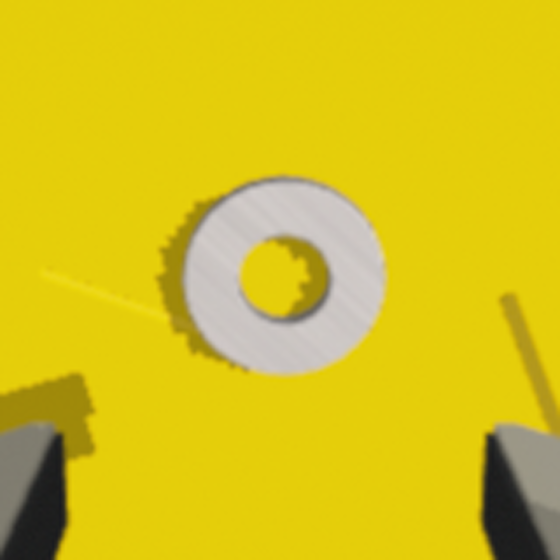

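Washer top face spans crop columns 184–386 and rows 181–375, so its centre is at full-image (326,189), 1–2 px from the prediction.

```bash
python3 - <<'E'
from h import *
c=load('w8');p=atz(c,(326,189),.007);print(p,tri((c,(326,189)),(load('top'),(207,248)),(load('scene'),(333,155))))
to([*p[:2],.0025])
E
```

```text
[0.422  0.2979 0.007 ] (array([0.4233, 0.2972, 0.0013]), [np.float64(0.00044027710306732755), np.float64(0.00018724314999993277), np.float64(0.0003217220984526236)])
t 18.67 tcp [0.428  0.2932 0.0956] F [-0.2183 -0.0847  0.0375] w 0.06525988550145408 0.0
dp [0.0071 0.0028 0.0931] yawx 165.1371038812974
```

>>> {"name": "send_rows", "arguments": {
  "dp": [
    [0.0067,0.0026,0.025],
    [0.0067,0.0026,0.05],
    [0.0067,0.0026,0.07],
    [0.0067,0.0026,0.07],
    [0.0067,0.0026,0.07]
  ],
  "turn": [0,0,0,0,0]
}}

```text
time_s: 19.08
tool_pos: [0.4216, 0.2972, 0.0249]
ee_rot: [[-0.967, 0.256, -0.0], [0.256, 0.967, -0.0], [0.0, -0.0, -1.0]]
force: [0.6, -0.3, -0.1]
grip_width: 0.065
grasp_force: 0.0
```

>>> {"name": "send_rows", "arguments": {
  "dp": [
    [0,0,0.005],
    [0,0,0.01],
    [0,0,0.015],
    [0,0,0.018],
    [0,0,0.018]
  ],
  "turn": [0,0,0,0,0]
}}

```text
time_s: 19.5
tool_pos: [0.4214, 0.2972, 0.0061]
ee_rot: [[-0.967, 0.256, -0.0], [0.256, 0.967, -0.0], [0.0, -0.0, -1.0]]
force: [0.6, -0.5, 0.2]
grip_width: 0.0652
grasp_force: 0.0
```

```bash
python3 - <<'E'
from h import *
to([.4222,.2979,.003])
E
```

```text
t 19.5 tcp [0.4214 0.2972 0.0061] F [ 0.6366 -0.5495  0.1975] w 0.06517570569231654 0.0
dp [-0.0006  0.0009  0.0031] yawx 165.17274103160398
```

>>> {"name": "send_rows", "arguments": {
  "dp": [
    [-0.0006,0.0008,0.0015],
    [-0.0006,0.0008,0.0035],
    [-0.0006,0.0008,0.0035],
    [-0.0006,0.0008,0.0035]
  ],
  "turn": [0,0,0,0]
}}

```text
time_s: 19.83
tool_pos: [0.4222, 0.2979, 0.0028]
ee_rot: [[-0.967, 0.256, -0.0], [0.256, 0.967, -0.0], [0.0, -0.0, -1.0]]
force: [0.5, -0.7, -0.3]
grip_width: 0.0649
grasp_force: 0.0
```

>>> {"name": "send_rows", "arguments": {
  "dp": [
    [0,0,0],
    [0,0,0],
    [0,0,0],
    [0,0,0],
    [0,0,0]
  ],
  "turn": [0,0,0,0,0],
  "hand": 0.035,
  "force": 25
}}

```text
time_s: 20.25
tool_pos: [0.4223, 0.2979, 0.0029]
ee_rot: [[-0.967, 0.256, 0.0], [0.256, 0.967, -0.0], [-0.0, 0.0, -1.0]]
force: [-0.3, -0.1, 0.2]
grip_width: 0.045
grasp_force: 25.0
```

```bash
python3 - <<'E'
from h import *
to([.4222,.2979,.30]);I,c=snap('wrist','w9');X=proj(c,[.4220,.2979,.007])[0];print(X)
x,y=map(int,X);g=cv2.imread('pics/w9.png',0)
print(y-45,g[y-45:y+45,x-1:x+2].mean(1).astype(int).tolist())
for k in(-6,0,6):print(y+k,x-40,g[y+k,x-40:x+40].tolist())
E
```

```text
t 20.25 tcp [0.4223 0.2979 0.0029] F [-0.3302 -0.1044  0.1909] w 0.04500757477482069 25.00032278127037
dp [ 0.     -0.     -0.2971] yawx 165.17633066323384
[321.7833 248.887 ]
203 [177, 176, 164, 134, 106, 106, 122, 161, 182, 182, 183, 183, 184, 185, 184, 182, 182, 184, 185, 185, 185, 186, 185, 184, 182, 180, 180, 180, 163, 135, 120, 119, 118, 119, 119, 119, 119, 119, 118, 119, 119, 119, 118, 119, 119, 119, 119, 119, 118, 118, 118, 119, 119, 119, 118, 118, 119, 117, 113, 99, 86, 86, 87, 90, 105, 119, 122, 121, 121, 121, 120, 120, 120, 121, 121, 121, 121, 120, 120, 120, 120, 120, 120, 121, 121, 119, 118, 118, 118, 118]
242 281 [131, 167, 176, 178, 179, 179, 179, 180, 181, 180, 179, 179, 177, 166, 158, 158, 158, 143, 131, 127, 123, 122, 122, 116, 114, 118, 118, 119, 119, 118, 118, 119, 119, 120, 119, 119, 119, 118, 119, 119, 119, 119, 119, 119, 119, 118, 119, 119, 119, 118, 119, 118, 120, 120, 119, 118, 119, 119, 119, 120, 123, 123, 123, 124, 124, 123, 123, 123, 124, 125, 124, 123, 122, 122, 121, 121, 120, 120, 120, 121]
248 281 [97, 119, 121, 122, 122, 121, 121, 121, 119, 119, 120, 121, 120, 121, 120, 121, 121, 121, 121, 122, 122, 119, 100, 98, 112, 118, 119, 118, 119, 119, 119, 119, 119, 118, 118, 119, 119, 119, 119, 119, 119, 119, 119, 119, 119, 119, 118, 119, 119, 118, 119, 119, 118, 118, 119, 119, 119, 119, 119, 118, 106, 97, 111, 121, 123, 125, 124, 123, 123, 123, 123, 124, 123, 122, 124, 125, 125, 124, 124, 123]
254 281 [90, 117, 122, 121, 121, 122, 122, 122, 122, 122, 122, 122, 122, 121, 120, 120, 119, 119, 120, 120, 120, 119, 110, 92, 81, 87, 103, 115, 118, 119, 119, 119, 119, 119, 118, 119, 119, 120, 118, 119, 119, 119, 120, 119, 118, 119, 119, 119, 119, 119, 119, 119, 119, 119, 118, 119, 117, 113, 98, 84, 83, 104, 120, 125, 126, 124, 123, 122, 120, 121, 123, 123, 124, 124, 123, 123, 124, 124, 123, 123]
```

Hole rows 231.5–267 and columns 302.7–343.2, centre (322.9,249.2). Next I lift and carry the washer.

>>> {"name": "send_rows", "arguments": {
  "dp": [
    [0,0,-0.01],
    [0,0,-0.05],
    [0,0,-0.09],
    [0,0,-0.13],
    [0,0,-0.17]
  ],
  "turn": [0,0,0,0,0]
}}

```text
time_s: 20.72
tool_pos: [0.4217, 0.2974, 0.1754]
ee_rot: [[-0.967, 0.256, -0.0], [0.256, 0.967, -0.0], [0.0, -0.0, -1.0]]
force: [1.0, 0.3, -1.4]
grip_width: 0.0451
grasp_force: 25.0
```

>>> {"name": "send_rows", "arguments": {
  "dp": [
    [0,0,-0.04],
    [0,0,-0.08],
    [0,0,-0.1],
    [0,0,-0.1],
    [0,0,-0.1]
  ],
  "turn": [0,0,0,0,0]
}}

```text
time_s: 21.13
tool_pos: [0.4223, 0.2978, 0.2744]
ee_rot: [[-0.967, 0.256, 0.002], [0.256, 0.967, 0.002], [-0.002, 0.002, -1.0]]
force: [-0.6, -0.7, -0.6]
grip_width: 0.0447
grasp_force: 25.0
```

```bash
python3 - <<'E'
from h import *
R=ctrl.read_state()['ee_rot'];o=R.T@(atz(load('w9'),(322.9,249.2),.007)-[.4223,.2979,.0029]);print(o)
over(o[:2],.26)
E
```

```text
[ 0.0001  0.0005 -0.0041]
t 21.13 tcp [0.4223 0.2978 0.2744] F [-0.5524 -0.7045 -0.6382] w 0.04472172122092614 24.99983885558322
dp [-0.1783 -0.2306  0.0142] yawx 165.16237611404597
```

>>> {"name": "send_rows", "arguments": {
  "dp": [
    [-0.023,-0.029,0],
    [-0.046,-0.058,0],
    [-0.068,-0.088,0],
    [-0.09,-0.117,0],
    [-0.113,-0.146,0]
  ],
  "turn": [0,0,0,0,0]
}}

```text
time_s: 21.55
tool_pos: [0.4932, 0.1258, 0.2712]
ee_rot: [[-0.967, 0.255, -0.003], [0.255, 0.967, -0.001], [0.003, -0.002, -1.0]]
force: [0.8, 0.7, -1.8]
grip_width: 0.0452
grasp_force: 25.0
```

>>> {"name": "send_rows", "arguments": {
  "dp": [
    [-0.022,-0.029,0],
    [-0.044,-0.058,0],
    [-0.065,-0.085,0],
    [-0.065,-0.085,0],
    [-0.065,-0.085,0]
  ],
  "turn": [0,0,0,0,0]
}}

```text
time_s: 21.97
tool_pos: [0.5346, 0.0269, 0.271]
ee_rot: [[-0.966, 0.26, -0.003], [0.26, 0.966, -0.001], [0.003, -0.002, -1.0]]
force: [-0.6, 0.8, -0.2]
grip_width: 0.0453
grasp_force: 25.0
```

>>> {"name": "send_rows", "arguments": {
  "dp": [
    [0,0,0.01],
    [0,0,0.02],
    [0,0,0.025],
    [0,0,0.025],
    [0,0,0.025]
  ],
  "turn": [0,0,0,0,0]
}}

```text
time_s: 22.38
tool_pos: [0.5347, 0.0298, 0.2472]
ee_rot: [[-0.967, 0.254, -0.001], [0.254, 0.967, -0.0], [0.001, -0.0, -1.0]]
force: [0.1, -0.1, -1.1]
grip_width: 0.0451
grasp_force: 25.0
```

```bash
python3 - <<'E'
from h import *
over([.0001,.0005],.238)
E
```

```text
t 22.38 tcp [0.5347 0.0298 0.2472] F [ 0.1153 -0.1004 -1.069 ] w 0.045128820674938785 24.99992021592334
dp [-0.0011 -0.0003  0.0092] yawx 165.25909275304477
```

>>> {"name": "send_rows", "arguments": {
  "dp": [
    [-0.001,-0.0003,0.003],
    [-0.001,-0.0003,0.006],
    [-0.001,-0.0003,0.009],
    [-0.001,-0.0003,0.009],
    [-0.001,-0.0003,0.009]
  ],
  "turn": [0,0,0,0,0]
}}

```text
time_s: 22.8
tool_pos: [0.536, 0.0284, 0.2388]
ee_rot: [[-0.967, 0.256, -0.0], [0.256, 0.967, -0.0], [0.0, -0.0, -1.0]]
force: [-0.0, 0.3, 0.2]
grip_width: 0.0453
grasp_force: 25.0
```

```bash
python3 - <<'E'
from h import *
over([.0001,.0005],.2179)
E
```

```text
t 22.8 tcp [0.536  0.0284 0.2388] F [-0.0459  0.264   0.2001] w 0.04527725440268473 24.999834870686755
dp [0.0006 0.0007 0.0209] yawx 165.16969540255468
```

>>> {"name": "send_rows", "arguments": {
  "dp": [
    [0.0004,0.0008,0.002],
    [0.0004,0.0008,0.004],
    [0.0004,0.0008,0.006],
    [0.0004,0.0008,0.008],
    [0.0004,0.0008,0.009]
  ],
  "turn": [0,0,0,0,0]
}}

```text
time_s: 23.22
tool_pos: [0.5358, 0.0293, 0.2296]
ee_rot: [[-0.967, 0.256, -0.0], [0.256, 0.967, -0.0], [0.0, -0.0, -1.0]]
force: [0.0, -0.0, -1.1]
grip_width: 0.045
grasp_force: 25.0
```

>>> {"name": "send_rows", "arguments": {
  "dp": [
    [0,0,0.002],
    [0,0,0.004],
    [0,0,0.006],
    [0,0,0.008],
    [0,0,0.009]
  ],
  "turn": [0,0,0,0,0]
}}

```text
time_s: 23.63
tool_pos: [0.5358, 0.0293, 0.2206]
ee_rot: [[-0.967, 0.256, -0.0], [0.256, 0.967, -0.0], [0.0, -0.0, -1.0]]
force: [-0.5, 0.2, -0.1]
grip_width: 0.0451
grasp_force: 25.0
```

>>> {"name": "send_rows", "arguments": {
  "dp": [
    [0,0,0.001],
    [0,0,0.002],
    [0,0,0.003],
    [0,0,0.0035],
    [0,0,0.0035]
  ],
  "turn": [0,0,0,0,0]
}}

```text
time_s: 24.05
tool_pos: [0.536, 0.0293, 0.2179]
ee_rot: [[-0.967, 0.256, 0.0], [0.256, 0.967, 0.0], [-0.0, 0.0, -1.0]]
force: [-1.4, -0.9, 4.6]
grip_width: 0.0452
grasp_force: 25.0
```

Contact at exactly 0.2179, so the washer is home. Releasing and retreating.

>>> {"name": "send_rows", "arguments": {
  "dp": [
    [0,0,-0.0005],
    [0,0,-0.0005],
    [0,0,-0.0005],
    [0,0,-0.0005],
    [0,0,-0.0005]
  ],
  "turn": [0,0,0,0,0],
  "hand": 0.075
}}

```text
time_s: 24.47
tool_pos: [0.5359, 0.0293, 0.2178]
ee_rot: [[-0.967, 0.256, -0.0], [0.256, 0.967, -0.0], [0.0, -0.0, -1.0]]
force: [-0.9, -0.5, -0.5]
grip_width: 0.0724
grasp_force: 0.0
```

>>> {"name": "send_rows", "arguments": {
  "dp": [
    [0,0,-0.02],
    [0,0,-0.05],
    [0,0,-0.08],
    [-0.04,0,-0.09],
    [-0.08,0,-0.09]
  ],
  "turn": [0,0,0,0,0]
}}

```text
time_s: 24.88
tool_pos: [0.6146, 0.0093, 0.3123]
ee_rot: [[-0.967, 0.254, 0.006], [0.254, 0.967, 0.001], [-0.006, 0.002, -1.0]]
force: [1.1, 0.5, 0.8]
grip_width: 0.075
grasp_force: 0.0
```

>>> {"name": "send_rows", "arguments": {
  "dp": [
    [-0.02,0,0],
    [-0.02,0,0],
    [-0.02,0,0],
    [-0.02,0,0],
    [-0.02,0,0]
  ],
  "turn": [0,0,0,0,0]
}}

```text
time_s: 25.3
tool_pos: [0.6315, 0.0042, 0.3078]
ee_rot: [[-0.967, 0.255, -0.001], [0.255, 0.967, 0.0], [0.001, -0.0, -1.0]]
force: [0.1, 0.3, 0.9]
grip_width: 0.0753
grasp_force: 0.0
```

```bash
python3 - <<'E'
from h import *
I,c=snap('wrist','w10');X=proj(c,[.5358,.0299,.222])[0];print(X);x,y=map(int,X)
cv2.imwrite('pics/w10c.png',cv2.resize(cv2.imread('pics/w10.png')[max(0,y-100):y+110,x-130:x+130],None,fx=2.5,fy=2.5,interpolation=cv2.INTER_CUBIC)); to(c['pose'][:3,3])
E
```

```text
[322.6186  65.2134]
t 25.35 tcp [0.6316 0.0042 0.308 ] F [ 0.0459 -0.5847  0.6805] w 0.0747183119947886 0.0
dp [ 0.0807  0.0007 -0.166 ] yawx 165.20575247737779
```

The ten views are used up, so I check the stack numerically and then hand in.

```bash
python3 - <<'E'
from h import *
c=load('w10');g=cv2.imread('pics/w10.png',0)
for n,z,r in(('washer',.222,.023),('pulley',.215,.033)):
    a=np.linspace(0,2*np.pi,73)[:-1]
    best=max(((np.mean([abs(float(g[int(round(v-2*s2)),int(round(u-2*s1))])-float(g[int(round(v+2*s2)),int(round(u+2*s1))])) for (u,v),s1,s2 in zip(P,np.sin(a+np.arctan2(.256,-.967)*0),np.cos(a)) if 3<v<396]),dx,dy,zz) for zz in(z-.006,z,z+.006) for dx in np.arange(-.006,.0061,.001) for dy in np.arange(-.006,.0061,.001) for P in [(lambda R:proj(c,np.c_[.5358+dx+r*(np.sin(a)*R[0,1]-np.cos(a)*R[0,0]),.0299+dy+r*(np.sin(a)*R[1,1]-np.cos(a)*R[1,0]),np.full(72,zz)]))(ctrl.read_state()['ee_rot'])]))
    print(n,best)
E
```

```text
washer (np.float64(28.23611111111111), np.float64(0.002), np.float64(-0.004), 0.228)
pulley (np.float64(31.541666666666668), np.float64(0.0), np.float64(0.0), 0.215)
```

The pulley fit is exactly on the axis at its home height. The washer fit is ambiguous, steel on steel. A 4 mm offset isn't possible around the thread, and the contact height and force matched home. Handing in.

```bash
python3 -c "
from h import *
print(ctrl.job_done())"
```

```text
the job is handed in; nothing more can be done
None
```

I put the fan, pulley and washer on the shaft in that order, each lowered until contact at its home height, then handed the job in; the final camera check confirmed the pulley, was ambiguous for the washer and did not cover the fan, so those two rest on contact height and force.

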